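Return the check weights from the soaking plate to their bored blocks

TASK

The scale check is done: move the row of four knob weights from the metal soaking plate to the wooden storage rack, each one into the block bored for its size (the biggest weight in the biggest bore, and so on down to the smallest). Leave every weight upright and fully down on the floor of its own bore; set them down rather than letting them fall, and do not disturb the jar and the tape measure behind the work.

Things in the scene. Friction and masses are not known exactly. Their poses are not given: they have to be found in the camera images.
- weight_500g (a point): Centre (half-way up) of the 500 g weight, the largest of four: steel-grey round body 38 mm wide, straight sides, narrower knob on top, 56 mm tall; shoulder 37 mm up, knob 24 mm wide. z axis up. Stands in one of four equal recesses (42 mm wide, 3 mm deep, floor 9 mm above the bench) 58 mm apart in a row in a fixed dark grey metal plate, 62 x 238 mm; the weights in the open case are another set.
- weight_200g (a point): Centre (half-way up) of the 200 g weight, the second largest of four: steel-grey round body 30 mm wide, straight sides, narrower knob on top, 41 mm tall; shoulder 28 mm up, knob 20 mm wide. z axis up. Stands in a recess of the same plate.
- weight_100g (a point): Centre (half-way up) of the 100 g weight, the second smallest of four: brass round body 25 mm wide, straight sides, narrower knob on top, 32 mm tall; shoulder 22 mm up, knob 16 mm wide. z axis up. Stands in a recess of the same plate.
- weight_50g (a point): Centre (half-way up) of the 50 g weight, the smallest of four: steel-grey round body 21 mm wide, straight sides, narrower knob on top, 26 mm tall; shoulder 18 mm up, knob 14 mm wide; hold it by the body, straight for 15 mm up and leaning inwards above. z axis up. Stands in a recess of the same plate.
- seat_500g (a point): Centre of the felt floor of the bore for the 500 g weight, in the largest of four pale wooden blocks (70 mm square, 24 mm high); bore 60 mm wide, 15 mm deep, 11 mm finger room round the weight. z axis up, y axis along the row. The blocks are fixed, 72 mm apart in any order, in a brown wooden rack, 84 x 314 mm, with end boards 30 mm high; block tops 32 mm above the bench.
- seat_200g (a point): Centre of the felt floor of the bore for the 200 g weight, in the second largest of four pale wooden blocks (60 mm square, 24 mm high); bore 50 mm wide, 12 mm deep, 10 mm finger room round the weight. z axis up, y axis along the row. In the same rack.
- seat_100g (a point): Centre of the felt floor of the bore for the 100 g weight, in the second smallest of four pale wooden blocks (51 mm square, 24 mm high); bore 42 mm wide, 9 mm deep, 8.5 mm finger room round the weight. z axis up, y axis along the row. In the same rack.
- seat_50g (a point): Centre of the felt floor of the bore for the 50 g weight, in the smallest of four pale wooden blocks (44 mm square, 24 mm high); bore 36 mm wide, 6 mm deep, 7.5 mm finger room round the weight. z axis up, y axis along the row. In the same rack.
- jar: Bystander: white plastic jar with a blue screw cap, 52 mm across, 75 mm tall, standing behind the work. Origin: centre of its underside.
- tape: Bystander: orange and black tape measure, 64 x 76 x 33 mm, lying behind the work. Origin: centre of its underside.
Not all that is in view belongs to the job. What is shaped like the part that bears weight_500g but green, red or yellow is not meant.

How it is judged (in metres and radians):
At the end, for the whole second after the job is handed in: Each of the four weights stands upright (within 0.12 rad) on the floor of its own bore (which is so when its centre lies within 13, 12, 10.5 or 9.5 mm of the axis for the 500, 200, 100 and 50 g weight and within 3 mm of its seated height), at rest (horizontal distance between weight_500g and seat_500g below 0.013 m and z of weight_500g in the frame of seat_500g between 0.025 and 0.031 m and angle between each of weight_500g, weight_200g, weight_100g, weight_50g's own z axis and vertical below 0.12 rad and linear speed of each of w500, w200, w100, w50 below 0.02 m/s and horizontal distance between weight_200g and seat_200g below 0.012 m and z of weight_200g in the frame of seat_200g between 0.0175 and 0.0235 m and horizontal distance between weight_100g and seat_100g below 0.0105 m and z of weight_100g in the frame of seat_100g between 0.013 and 0.019 m and horizontal distance between weight_50g and seat_50g below 0.0095 m and z of weight_50g in the frame of seat_50g between 0.01 and 0.016 m); the robot touches nothing.
It fails at once if a weight is let fall from more than about 40 mm above its block ((z of weight_500g in the frame of seat_500g above 0.083 m and contact force between w500 and the fingers below 0.01 N and linear speed of w500 above 0.45 m/s) or (z of weight_200g in the frame of seat_200g above 0.0725 m and contact force between w200 and the fingers below 0.01 N and linear speed of w200 above 0.45 m/s) or (z of weight_100g in the frame of seat_100g above 0.065 m and contact force between w100 and the fingers below 0.01 N and linear speed of w100 above 0.45 m/s) or (z of weight_50g in the frame of seat_50g above 0.059 m and contact force between w50 and the fingers below 0.01 N and linear speed of w50 above 0.45 m/s)).
It fails at once if the jar or the tape measure is shifted by more than 20 mm or the jar is knocked over (distance of any of jar, tape from where it was at the start of the episode above 0.02 m or angle between jar's own z axis and vertical above 0.3 rad).
It also fails if it takes over 96 s, if anything falls off the work surface, if the arm or the gripper's body presses on something with over 40 N, if the wrist force passes 120 N, or if a joint passes its speed limit or range.

ROBOT

A 6-joint arm with a two-finger parallel gripper is mounted at the origin on a cart in front of the work surface, level with it; the furniture and walls round the work are solid. World frame = base frame: x ahead of the robot, y to its left, z up, the work surface at z = 0. Lengths are in mm, angles in rad, forces in N, time in s.
With the tool pointing down it reaches from about 325 to 850 mm from the base axis. Payload 4.4 kg.
Tool frame: the origin (TCP) lies midway between the tips of the shut fingers; the grasp point (between the pads) lies 19 mm behind it; y points along the fingers, z is the direction in which the jaws open and shut, and the axes are right-handed (so a half turn about y gives the same grasp; the last joint's range is limited). The gripper opens to 94 mm and grips with 3 to 60 N. Pads are 16 mm wide; open, the fingers measure 119 mm over their backs; the gripper's body (75 mm by 177 mm) begins 78 mm behind the grasp point.
Start: joints at [-1.319, 0.207, 1.542, -0, 1.393, -0.15], TCP at [224.857, -529.213, 205.447] pointing down, gripper open.
Joint ranges: [-2.73, 2.73], [-0.86, 2.22], [0.23, 2.46], [-1.11, 4.25], [0.08, 2.63], [-2.82, 2.82]. Speed limits (rad/s): [2.79, 2.79, 3.14, 3.14, 3.14, 3.14].

INTERFACE

Orientations are given as a unit quaternion [w, x, y, z].
In Python, from workcell import get_obs, viewer, order gives the robot as it stands.
- The arm moves only by the shell command python3 -m handwheel 'ROWS' [FORCE]. ROWS is JSON, a list of rows, each a list of 3 entries, a list of its own where there are three numbers: the shift along the tool's x, y, z in mm, then the turn, a rotation vector about the tool's x, y, z in degrees, then the gripper command: -1 is fully open, 1 is shut, values between are in proportion. A call has 1 to 20 rows; each row shifts and turns the commanded pose from where the row before left it, along the tool's axes as they then stand; what a row does not reach is not made up. A row lasts 1/8 s, in which the tool goes at most 62.5 mm and 10.7 degrees, less where a joint would pass 70% of its speed; a pose out of reach is approached as far as the arm can. A call is refused whole if a number of a shift passes 62.5 or a number of a turn 10.7, either way. A call with a gripper value outside its range is refused whole. The fingers move at their own pace and stop on an object; FORCE is the grip in N (left out, the last holds). Time passes only in rows, so rows that do not move let the fingers close. It gives the time, the measured TCP pose, the force and the opening at its end, in the units of the state.
- get_obs(): the state, without advancing time (a new reading comes with each control period).
- viewer.camera(name): name is "side" or "top" or "wrist"; returns a dict with "image" (384x512x3 uint8, red, green, blue), "K" (3x3 intrinsics, pixels), "rvec" (rotation vector, rad) and "tvec" (3), from world to camera coordinates, as OpenCV has them. Camera axes: x right, y down, z forward; pixel columns grow to the right and rows downward; lengths in mm; the calibration is good to about 2 mm. A picture is of the moment at which its call begins. There is no depth.
- order.sign_off(): hands the job in, once; it reports no verdict.
The state is a dict: "time_s": time; "joint_pos": joint angles; "joint_velocities": joint speeds; "joint_torque": joint torques, N m; "ee_pos": TCP position; "tool_rot": TCP orientation; "ft_force": force on the tool from outside, world axes, zero at the start; "ft_torque": the same for the moment, N m; "width": finger opening in mm.
Only numpy, scipy, OpenCV 4.12 (cv2) and the standard library are available. Lean on these libraries where they do the work, as an engineer would, in place of code of your own. Each camera call takes 0.05 s, during which the arm holds its last target.

## Working session

There is one attempt and no reset: what is moved stays moved. The work goes in short steps, Python scripts to look and compute and a shell command to move; the robot and the scene stay as the last step left them, time stands still between calls to the robot, and variables do not carry over. Pictures are saved under pics/ and viewed, and the job is handed in when it is done.

```bash
mkdir -p pics; ls; python3 - <<'E'
from workcell import get_obs, viewer
import cv2
o=get_obs(); print(o)
for n in ["top","side","wrist"]:
    c=viewer.camera(n); cv2.imwrite(f"pics/{n}0.png",cv2.cvtColor(c["image"],cv2.COLOR_RGB2BGR)); print(n,c["K"],c["rvec"],c["tvec"])
E
```

```text
pics
{'time_s': 0.0, 'joint_pos': array([-1.31949969e+00,  2.07405933e-01,  1.54291813e+00,  8.14380296e-06,
        1.39348839e+00, -1.50508253e-01]), 'joint_velocities': array([-0.00086021,  0.00152948, -0.0011128 , -0.00092376,  0.00011634,
        0.00115781]), 'joint_torque': array([ 1.54008860e-03, -3.70881021e+01, -2.81414884e+01,  6.98068785e-02,
        3.59994115e-02, -1.80093934e-04]), 'ee_pos': array([ 224.66033118, -528.43701891,  204.31578595]), 'tool_rot': array([ 0.14106849, -0.1411419 ,  0.6936683 , -0.69210038]), 'ft_force': array([ 0.05963064, -0.08795023,  1.02843681]), 'ft_torque': array([0.04887832, 0.01556533, 0.00527978]), 'width': 94.16008768218143}
top [[419.71639325   0.         251.78787905]
 [  0.         419.71639325 192.610059  ]
 [  0.           0.           1.        ]] [ 2.18527282 -2.13788705  0.13488705] [  11.63682101  538.88837898 1003.62135051]
side [[454.62117067   0.         257.60944217]
 [  0.         454.62117067 185.08278846]
 [  0.           0.           1.        ]] [ 0.71988873 -2.2866337   1.48299437] [461.45853786 159.45744122 832.23281328]
wrist [[271.51506158   0.         254.25567772]
 [  0.         271.51506158 188.93635629]
 [  0.           0.           1.        ]] [-2.45389346  1.62453873  0.19150968] [-573.20939056  -23.05600542  389.19381068]
```

View pics/top0.png

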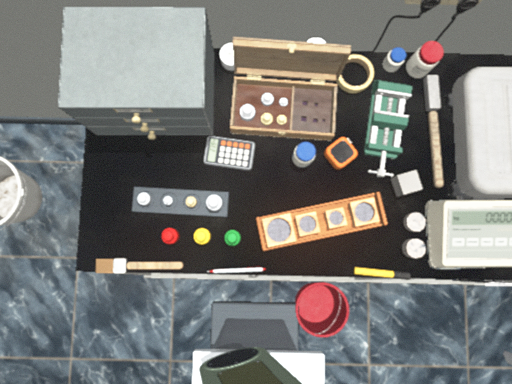

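View pics/side0.png

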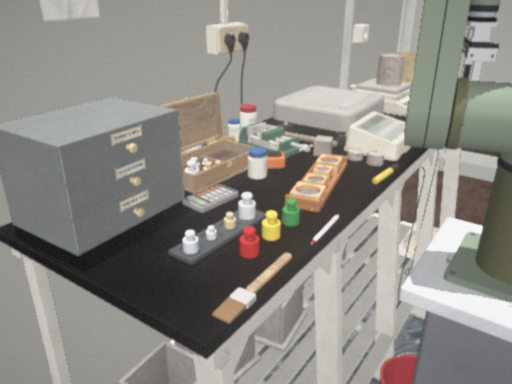

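View pics/wrist0.png

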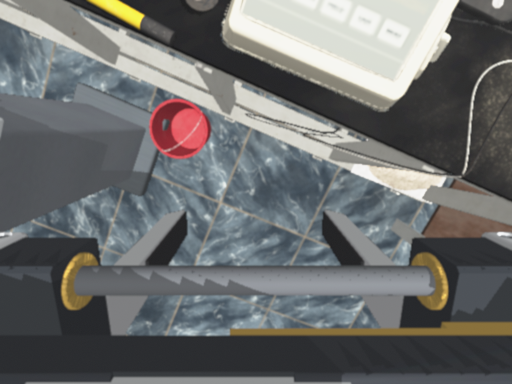

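The top view shows the dark plate at (132..228, 188..216) holding four weights at about (144,199), (168,201), (191,202) and (214,203). The rack runs from (258,230) to (385,210). Red, yellow and green weights at (170,236), (202,236) and (232,238) are decoys, and the case weights at (247..283, 99..120) are another set. I'll enlarge that area next.

```bash
cat > h.py <<'E'
import numpy as np, cv2
from workcell import get_obs, viewer
from scipy.spatial.transform import Rotation as R
def cam(n):
    c=viewer.camera(n); return cv2.cvtColor(c["image"],cv2.COLOR_RGB2BGR),c
def ray(c,uv,z):
    Rm,_=cv2.Rodrigues(np.array(c["rvec"],float)); C=-Rm.T@np.array(c["tvec"]).ravel()
    d=Rm.T@np.linalg.inv(c["K"])@np.array([uv[0],uv[1],1.])
    return C+d*(z-C[2])/d[2]
def proj(c,P):
    return cv2.projectPoints(np.array(P,float).reshape(-1,3),np.array(c["rvec"],float),np.array(c["tvec"],float),c["K"],None)[0].reshape(-1,2)
def tool(o):
    q=o["tool_rot"]; return R.from_quat([q[1],q[2],q[3],q[0]]).as_matrix()
E
python3 - <<'E'
from h import *
im,c=cam("top")
a=im[175:260,120:260]; cv2.imwrite("pics/t1.png",cv2.resize(a,None,fx=5,fy=5,interpolation=cv2.INTER_CUBIC))
a=im[185:255,250:395]; cv2.imwrite("pics/t2.png",cv2.resize(a,None,fx=5,fy=5,interpolation=cv2.INTER_CUBIC))
print(tool(get_obs()))
for uv,z in [((144,199),50),((168,201),40),((191,202),30),((214,203),60),((279,230),32),((308,223),32),((336,217),32),((364,211),32),((304,153),75),((342,153),33)]:
    print(uv,ray(c,uv,z).round(1))
E
```

```text
[[-9.20360964e-01 -3.82741672e-04  3.91069750e-01]
 [-3.91069893e-01  1.37315814e-03 -9.20359958e-01]
 [-1.84740503e-04 -9.99998984e-01 -1.41347990e-03]]
(144, 199) [515.  283.7  50. ]
(168, 201) [512.4 227.5  40. ]
(191, 202) [512.1 172.7  30. ]
(214, 203) [508.1 113.4  60. ]
(279, 230) [448. -45.  32.]
(308, 223) [ 466.6 -115.8   32. ]
(336, 217) [ 482.9 -184.5   32. ]
(364, 211) [ 499.1 -253.5   32. ]
(304, 153) [631.7 -99.4  75. ]
(342, 153) [ 643.1 -199.7   33. ]
```

View pics/t1.png

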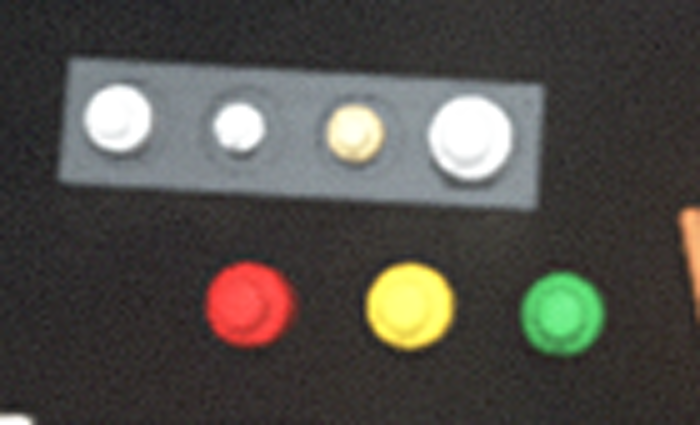

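View pics/t2.png

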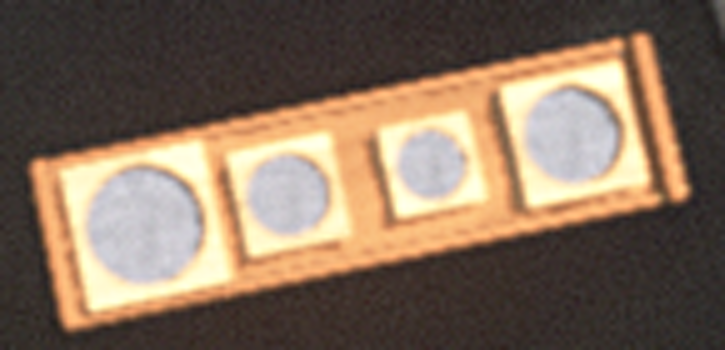

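Reading the crops: the plate, left to right, holds 200 g, 50 g, brass 100 g and 500 g. That is silver 30 mm, small silver, brass, and largest silver. The rack blocks, left to right, are the 500, 100, 50 and 200 g bores. The coloured weights standing apart on the bench don't fit the description, because they aren't on the plate. Next I'll take subpixel measurements.

```bash
cat > meas.py <<'E'
from h import *
im,c=cam("top")
hsv=cv2.cvtColor(im,cv2.COLOR_BGR2HSV)
def blobs(mask,x0,x1,y0,y1,amin):
    m=np.zeros_like(mask); m[y0:y1,x0:x1]=mask[y0:y1,x0:x1]
    cs,_=cv2.findContours(m,cv2.RETR_EXTERNAL,cv2.CHAIN_APPROX_NONE); out=[]
    for k in cs:
        M=cv2.moments(k)
        if M["m00"]>=amin: out.append((M["m10"]/M["m00"],M["m01"]/M["m00"],M["m00"],k))
    return sorted(out,key=lambda t:t[0])
# weights: bright
m=(hsv[...,2]>165).astype(np.uint8)*255
print("weights")
for b,n,sh in zip(blobs(m,130,230,185,222,20),[200,50,100,500],[28,18,22,37]):
    (u,v),r=cv2.minEnclosingCircle(b[3]); print(n,np.round(b[:3],2),(round(u,2),round(v,2),round(r,2)),ray(c,(b[0],b[1]),9+sh).round(1), ray(c,(u,v),9+sh).round(1))
# plate outline
pm=((hsv[...,2]>60)).astype(np.uint8)*255
for b in blobs(pm,128,240,180,222,1000):
    rc=cv2.minAreaRect(b[3]); print("plate",rc); bx=cv2.boxPoints(rc); print([ray(c,p,12).round(1)[:2] for p in bx], ray(c,rc[0],12).round(1))
print("bores")
g=((hsv[...,1]<60)&(hsv[...,2]>100)).astype(np.uint8)*255
for b,n,d in zip(blobs(g,255,390,195,250,60),[500,100,50,200],[15,9,6,12]):
    e=cv2.fitEllipse(b[3]); print(n,np.round(b[:3],2),np.round(e[0],2),np.round(e[1],1),ray(c,e[0],32).round(1), ray(c,e[0],32-d).round(1))
rm=((hsv[...,2]>90)&(hsv[...,1]>20)|(g>0)).astype(np.uint8)*255
for b in blobs(rm,252,392,190,252,1500):
    rc=cv2.minAreaRect(b[3]); print("rack",rc, ray(c,rc[0],30).round(1))
    print([ray(c,p,30).round(1)[:2] for p in cv2.boxPoints(rc)])
ims,cs=cam("side")
cv2.imwrite("pics/s1.png",cv2.resize(ims[140:270,160:360],None,fx=4,fy=4,interpolation=cv2.INTER_CUBIC))
E
python3 meas.py
```

```text
weights
200 [143.17 198.06 126.  ] (143.28, 198.28, 6.84) [518.6 289.1  37. ] [518.  288.9  37. ]
50 [167.43 199.78  68.5 ] (167.22, 199.91, 5.22) [516.6 231.6  27. ] [516.3 232.1  27. ]
100 [190.55 201.02  91.  ] (190.5, 201.0, 5.85) [514.4 173.8  31. ] [514.5 173.9  31. ]
500 [213.64 201.86 207.  ] (213.5, 201.7, 8.67) [512.2 115.6  46. ] [512.6 115.9  46. ]
plate ((180.00540161132812, 203.61117553710938), (97.93499755859375, 34.21892166137695), 0.795723557472229)
[array([465.4, 323.4]), array([551.4, 327.1]), array([553.5,  80.6]), array([467.3,  79.3])] [509.2 202.7  12. ]
bores
500 [277.46 231.46 554.  ] [277.43 231.52] [26.6 30.2] [444.2 -41.2  32. ] [444.7 -42.2  17. ]
100 [305.95 223.15 261.5 ] [305.86 222.85] [18.8 21.5] [ 466.9 -110.6   32. ] [ 467.4 -111.8   23. ]
50 [335.17 218.59 194.5 ] [335.12 218.72] [15.6 19.1] [ 478.6 -182.3   32. ] [ 479.  -183.6   26. ]
200 [363.06 211.76 387.5 ] [363.92 211.65] [24.6 26. ] [ 497.5 -253.3   32. ] [ 498.5 -256.6   20. ]
rack ((321.3302307128906, 220.6936492919922), (35.691314697265625, 129.22007751464844), 78.11134338378906) [ 473.1 -148.8   30. ]
[array([479.7,  15.7]), array([ 552.6, -296.5]), array([ 466.5, -313.3]), array([395.1,  -4. ])]
```

View pics/s1.png

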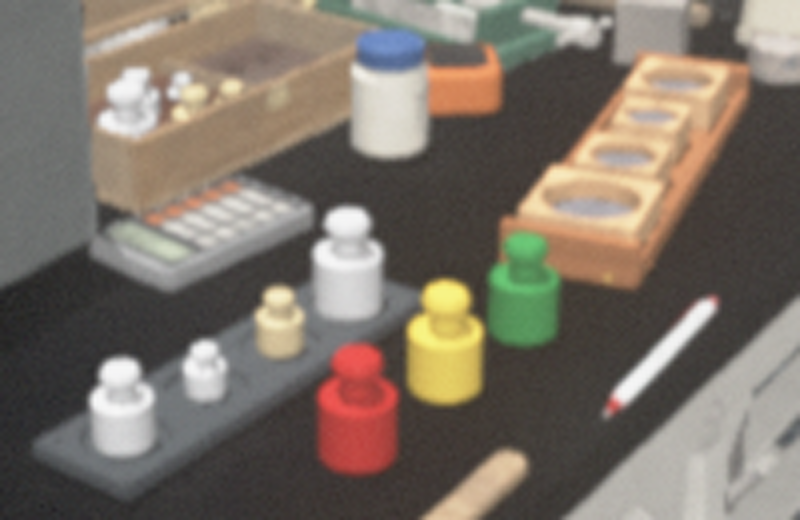

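```bash
python3 -m handwheel '[[[0,0,0],[0,-9.57,0],-1],[[0,0,0],[0,-9.57,0],-1],[[0,0,0],[0,-9.57,0],-1],[[0,0,0],[0,-9.57,0],-1],[[0,0,0],[0,-9.57,0],-1],[[0,0,0],[0,-9.57,0],-1],[[0,0,0],[0,-9.57,0],-1],[[-30,0,15],[0,0,0],-1],[[-40,0,20],[0,0,0],-1],[[-40,0,25],[0,0,0],-1],[[-40,0,25],[0,0,0],-1],[[-40,0,25],[0,0,0],-1],[[-40,0,25],[0,0,0],-1],[[-40,0,25],[0,0,0],-1],[[-40,0,25],[0,0,0],-1],[[-40,0,10],[0,0,0],-1],[[-30,0,0],[0,0,0],-1],[[0,0,0],[0,0,0],-1],[[0,0,0],[0,0,0],-1]]'
python3 - <<'E'
from h import *
im,c=cam("wrist"); cv2.imwrite("pics/w1.png",im); o=get_obs(); print(o["ee_pos"],tool(o).round(3),o["joint_pos"].round(3))
E
```

```text
time_s: 2.68
ee_pos: [419.9, -149.8, 205.6]
tool_rot: [-0.5, 0.5, -0.5, 0.5]
ft_force: [0.7, -0.1, 0.3]
width: 94.0
[ 419.85466801 -150.13288107  205.60197747] [[-0.001  0.     1.   ]
 [-1.    -0.001 -0.001]
 [ 0.001 -1.     0.   ]] [-0.538 -0.076  1.842 -0.     1.376 -0.537]
```

View pics/w1.png

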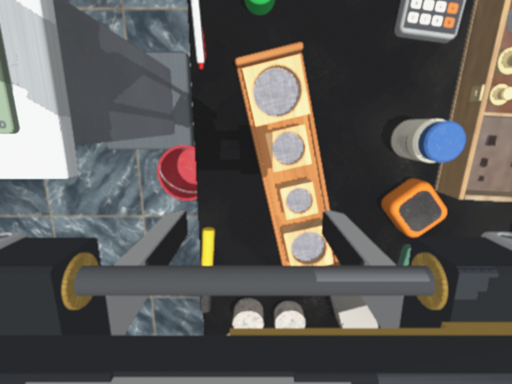

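The wrist view shows all four bores at about (277,90), (289,148), (299,201) and (309,246). The 200 g bore is partly near the finger. I'll measure these.

```bash
cat > mw.py <<'E'
from h import *
im,c=cam("wrist"); hsv=cv2.cvtColor(im,cv2.COLOR_BGR2HSV)
np.save("/tmp/im.npy",im)
cv2.imwrite("pics/w1c.png",cv2.resize(im[40:270,225:340],None,fx=2.6,fy=2.6,interpolation=cv2.INTER_CUBIC))
for n,u,v,h,d in [(500,277,90,40,15),(100,289,148,28,9),(50,299,201,24,6),(200,309,246,32,12)]:
    h2=int(h*.75); sub=hsv[max(0,v-h2):v+h2,u-h2:u+h2]
    pale=((sub[...,0]<28)&(sub[...,1]>55)&(sub[...,1]<130)&(sub[...,2]>160)).astype(np.uint8)*255
    grey=((sub[...,1]<50)&(sub[...,2]>80)).astype(np.uint8)*255
    off=np.array([u-h2,max(0,v-h2)])
    k=max(cv2.findContours(grey,0,1)[0],key=cv2.contourArea); (e,ax,_)=cv2.fitEllipse(k); e=np.array(e)+off
    print(n,"grey",e.round(1),np.round(ax,1),"z32",ray(c,e,32)[:2].round(1),"floor",ray(c,e,32-d)[:2].round(1))
    pale=cv2.morphologyEx(pale,cv2.MORPH_OPEN,np.ones((2,2),np.uint8))
    k=max(cv2.findContours(pale,0,1)[0],key=cv2.contourArea); rc=cv2.minAreaRect(k); q=np.array(rc[0])+off
    print("   pale",q.round(1),np.round(rc[1],1),round(rc[2],1),ray(c,q,32)[:2].round(1))
E
python3 mw.py
```

```text
500 grey [275.9  91.2] [44.5 47.2] z32 [446.6 -43.3] floor [447.7 -41.6]
   pale [276.5  89.5] [59. 59.] 90.0 [447.3 -41.3]
100 grey [287.7 147.5] [29.5 30.6] z32 [ 462.9 -111.9] floor [ 464.  -112.7]
   pale [288.5 147.5] [41. 41.] 90.0 [ 464.  -111.9]
50 grey [298.5 199.6] [22.8 24.1] z32 [ 479.3 -181.4] floor [ 480.3 -183.1]
   pale [299.1 200.7] [34.3 35.3] 78.7 [ 480.3 -183. ]
200 grey [307.7 246.1] [27.2 32.3] z32 [ 494.8 -249.2] floor [ 497.3 -254.9]
   pale [308.9 249. ] [41.  44.8] 78.3 [ 496.7 -253.7]
```

View pics/w1c.png

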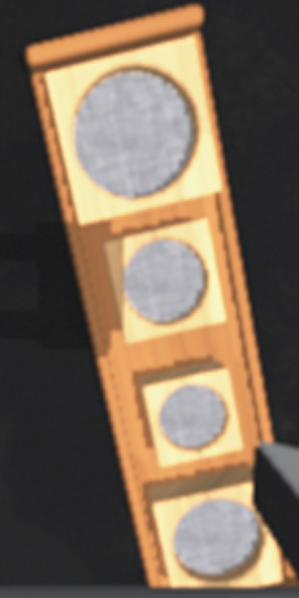

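```bash
python3 -m handwheel '[[[-20,0,6],[0,0,0],-1],[[-40,0,14],[0,0,0],-1],[[-40,0,14],[0,0,0],-1],[[-40,0,14],[0,0,0],-1],[[-40,0,14],[0,0,0],-1],[[-40,0,14],[0,0,0],-1],[[-30,0,12],[0,0,0],-1],[[-16,0,5],[0,0,0],-1],[[0,0,0],[0,0,0],-1],[[0,0,0],[0,0,0],-1]]'
cat > mp.py <<'E'
from h import *
im,c=cam("wrist"); cv2.imwrite("pics/w2.png",im); o=get_obs(); print(o["ee_pos"].round(1),o["joint_pos"].round(2))
hsv=cv2.cvtColor(im,cv2.COLOR_BGR2HSV)
for n,P,sh in [(200,(518.3,289),28),(50,(516.5,231.8),18),(100,(514.5,174),22),(500,(512.4,115.8),37)]:
    p=proj(c,[*P,9+sh])[0]; print(n,p.round(1))
E
python3 mp.py
```

```text
time_s: 4.03
ee_pos: [512.5, 115.6, 205.3]
tool_rot: [-0.499, 0.5, -0.5, 0.5]
ft_force: [-0.4, 0.5, 0.1]
width: 93.9
[512.5 115.6 205.4] [ 0.06  0.1   1.66 -0.    1.38  0.06]
200 [259.1  29.8]
50 [257.4  83.8]
100 [255.8 131.6]
500 [254.3 178.8]
```

View pics/w2.png

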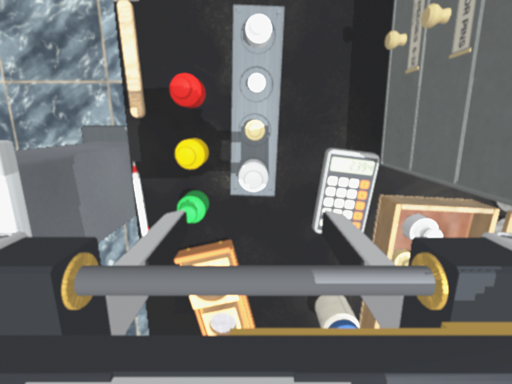

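The weights appear at (259,29), (257,83), (255,129) and (253,177), within 1–2 px of my predictions. I'll start with the 500 g weight, fingers partly closed to clear the green decoy at (193,207).

```bash
python3 -m handwheel '[[[-1,10,0],[0,0,0],-0.38],[[0,30,0],[0,0,0],-0.38],[[0,30,0],[0,0,0],-0.38],[[0,30,0],[0,0,0],-0.38],[[0,25,0],[0,0,0],-0.38],[[0,20,0],[0,0,0],-0.38],[[0,15,0],[0,0,0],-0.38],[[0,0,0],[0,0,0],-0.38],[[0,0,0],[0,0,0],-0.38]]' 25
python3 - <<'E'
from h import *
im,c=cam("side"); cv2.imwrite("pics/s2.png",cv2.resize(im[140:270,160:360],None,fx=4,fy=4,interpolation=cv2.INTER_CUBIC))
E
```

```text
time_s: 5.2
ee_pos: [513.4, 117.8, 46.1]
tool_rot: [0.5, -0.5, 0.5, -0.5]
ft_force: [0.2, -0.5, -0.9]
width: 64.8
```

View pics/s2.png

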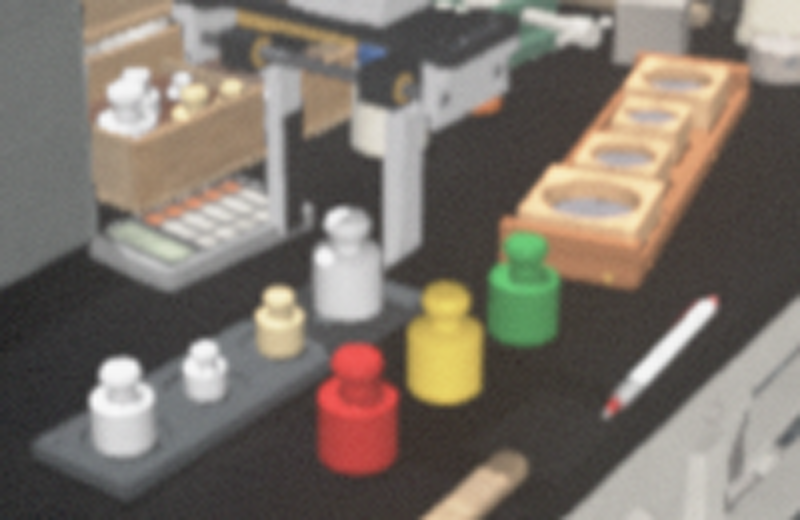

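The side view shows the fingers straddling the 500 g weight at (347,270). Dark pads reach almost to the tips, and the green decoy is clear. I'll go down the rest of the way and grip.

```bash
python3 -m handwheel '[[[0,10,0],[0,0,0],-0.38],[[0,10.5,0],[0,0,0],-0.38],[[0,0,0],[0,0,0],-0.38],[[0,0,0],[0,0,0],0],[[0,0,0],[0,0,0],1],[[0,0,0],[0,0,0],1],[[0,0,0],[0,0,0],1],[[0,0,0],[0,0,0],1],[[0,0,0],[0,0,0],1]]' 25
```

```text
time_s: 6.38
ee_pos: [511.5, 117.9, 25.0]
tool_rot: [-0.499, 0.501, -0.501, 0.499]
ft_force: [-5.3, 0.3, 5.6]
width: 36.6
```

```bash
python3 -m handwheel '[[[0,-5,0],[0,0,0],1],[[0,-15,0],[0,0,0],1],[[0,-20,0],[0,0,0],1],[[0,-20,0],[0,0,0],1],[[0,-20,0],[0,0,0],1],[[0,-10,0],[0,0,0],1],[[0,0,0],[0,0,0],1],[[0,0,0],[0,0,0],1]]' 35
python3 - <<'E'
from h import *
im,c=cam("side"); cv2.imwrite("pics/s3.png",cv2.resize(im[120:270,160:360],None,fx=4,fy=4,interpolation=cv2.INTER_CUBIC)); print(get_obs()["ee_pos"])
E
```

```text
time_s: 7.38
ee_pos: [512.0, 117.8, 114.1]
tool_rot: [-0.5, 0.5, -0.5, 0.5]
ft_force: [-0.5, 0.8, -5.2]
width: 36.5
[511.80313876 117.75331883 113.8674682 ]
```

View pics/s3.png

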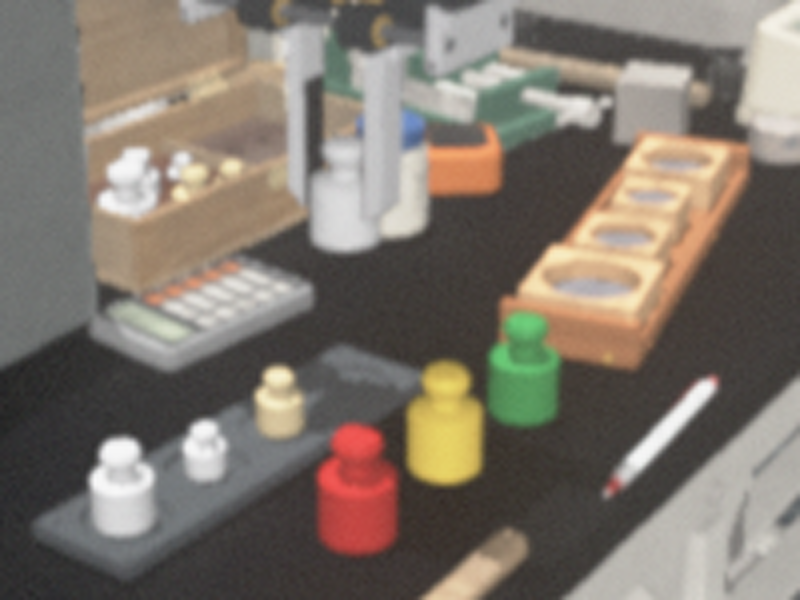

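The 500 g weight is held upright at (345,210), and the −5.2 N load fits 0.5 kg. Carrying it over its bore.

```bash
python3 -m handwheel '[[[10,0,-4],[0,0,0],1],[[25,0,-10],[0,0,0],1],[[30,0,-13],[0,0,0],1],[[30,0,-13],[0,0,0],1],[[30,0,-13],[0,0,0],1],[[24,0,-8],[0,0,0],1],[[10,0,-4],[0,0,0],1],[[0,15,0],[0,0,0],1],[[0,20,0],[0,0,0],1],[[0,15,0],[0,0,0],1],[[0,0,0],[0,0,0],1],[[0,0,0],[0,0,0],1]]'
python3 - <<'E'
from h import *
print(get_obs()["ee_pos"])
im,c=cam("wrist"); cv2.imwrite("pics/w4.png",im)
im,c=cam("side"); cv2.imwrite("pics/s4.png",cv2.resize(im[100:230,210:360],None,fx=4,fy=4,interpolation=cv2.INTER_CUBIC))
im,c=cam("top"); cv2.imwrite("pics/t4.png",cv2.resize(im[170:260,200:350],None,fx=4,fy=4,interpolation=cv2.INTER_CUBIC))
E
```

```text
time_s: 8.93
ee_pos: [448.3, -40.9, 65.1]
tool_rot: [0.5, -0.5, 0.5, -0.5]
ft_force: [0.3, -0.6, -4.7]
width: 36.7
[448.27179244 -40.93173422  65.12154847]
```

View pics/w4.png

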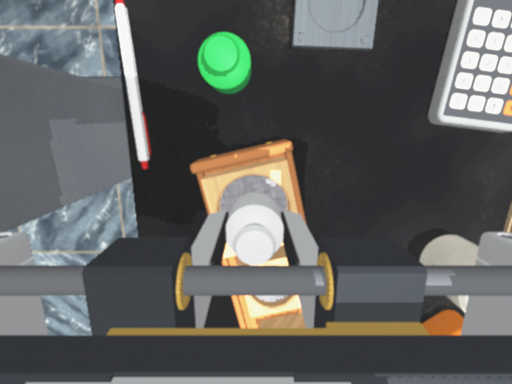

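View pics/s4.png

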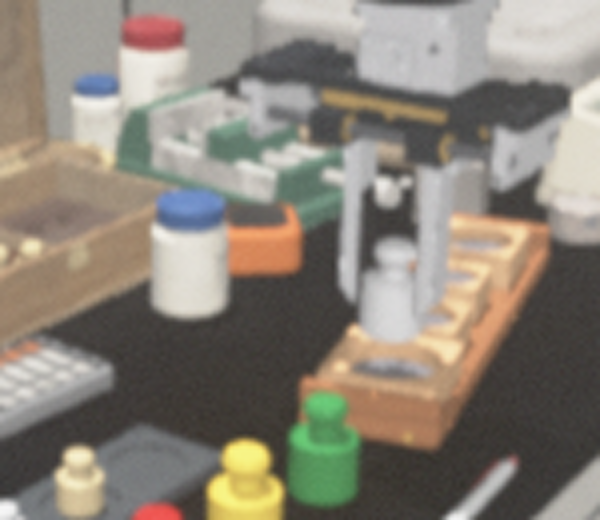

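View pics/t4.png

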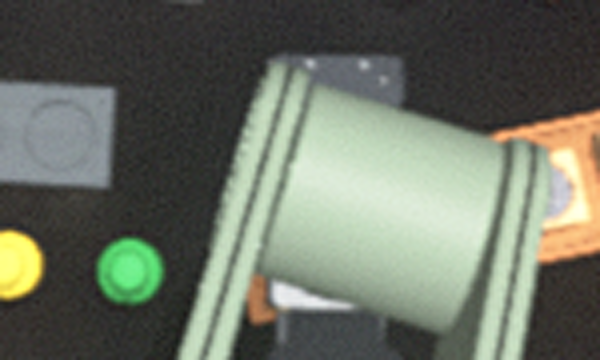

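The weight hangs upright over its bore (wrist view: rim columns 218..290, weight at column 254). I'll check the rim against my prediction.

```bash
python3 - <<'E'
from h import *
im,c=cam("wrist")
C=np.array([447.2,-42.7,32])
print(proj(c,[C+[0,30,0],C+[-30,0,0],C+[30,0,0],C]).round(1))
for a in range(0,360,20):
    p=proj(c,C+30*np.array([np.cos(np.radians(a)),np.sin(np.radians(a)),0]))[0]; cv2.circle(im,tuple(np.round(p).astype(int)),1,(0,0,255),-1)
cv2.imwrite("pics/w5.png",cv2.resize(im[130:310,180:330],None,fx=4,fy=3.3))
E
```

```text
[[252.5 174.5]
 [215.9 210.6]
 [289.2 210.5]
 [252.6 210.6]]
```

View pics/w5.png

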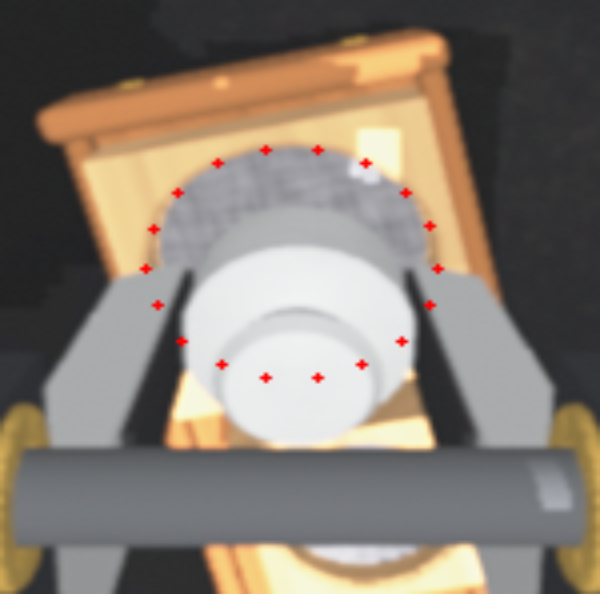

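The rim matches within about 1 mm. Lowering now.

```bash
python3 -m handwheel '[[[0,10,0],[0,0,0],1],[[0,10,0],[0,0,0],1],[[0,6,0],[0,0,0],1],[[0,3,0],[0,0,0],1],[[0,0,0],[0,0,0],1],[[0,0,0],[0,0,0],1]]'; python3 -m handwheel '[[[0,1.5,0],[0,0,0],1],[[0,1,0],[0,0,0],1],[[0,0,0],[0,0,0],1]]'
```

```text
time_s: 9.88
ee_pos: [448.1, -41.3, 36.2]
tool_rot: [0.5, -0.5, 0.5, -0.5]
ft_force: [0.4, 0.5, -5.7]
width: 36.6
time_s: 10.25
ee_pos: [447.7, -41.1, 33.4]
tool_rot: [-0.5, 0.5, -0.5, 0.5]
ft_force: [-0.5, -1.0, -4.5]
width: 36.6
```

```bash
python3 -m handwheel '[[[0,1,0],[0,0,0],1],[[0,0,0],[0,0,0],1],[[0,0,0],[0,0,0],1]]'
```

```text
time_s: 10.62
ee_pos: [447.9, -41.2, 33.0]
tool_rot: [0.5, -0.5, 0.5, -0.5]
ft_force: [-2.5, 1.2, 4.5]
width: 36.3
```

Floor contact: the force went from −5 to +4.5 N. Release gently and lift.

```bash
python3 -m handwheel '[[[0,0,0],[0,0,0],0.15],[[0,0,0],[0,0,0],0.0],[[0,0,0],[0,0,0],-0.2],[[0,0,0],[0,0,0],-0.35],[[0,0,0],[0,0,0],-0.35],[[0,-10,0],[0,0,0],-0.35],[[0,-25,0],[0,0,0],-0.35],[[0,-35,0],[0,0,0],-0.35],[[0,-10,0],[0,0,0],-0.35],[[0,0,0],[0,0,0],-0.35]]'
python3 - <<'E'
from h import *
im,c=cam("wrist"); cv2.imwrite("pics/w6.png",im)
im,c=cam("side"); cv2.imwrite("pics/s6.png",cv2.resize(im[100:230,210:360],None,fx=4,fy=4,interpolation=cv2.INTER_CUBIC))
E
```

```text
time_s: 11.88
ee_pos: [448.3, -41.3, 113.1]
tool_rot: [-0.5, 0.5, -0.499, 0.501]
ft_force: [0.7, -0.6, -1.0]
width: 63.4
```

View pics/w6.png

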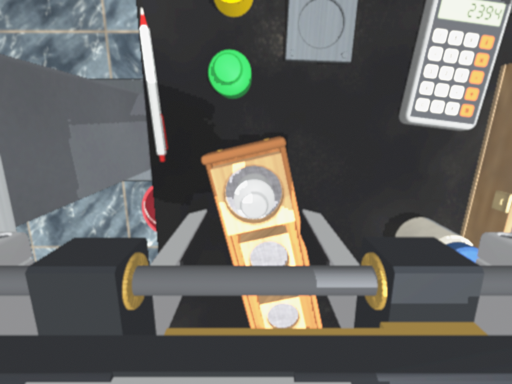

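View pics/s6.png

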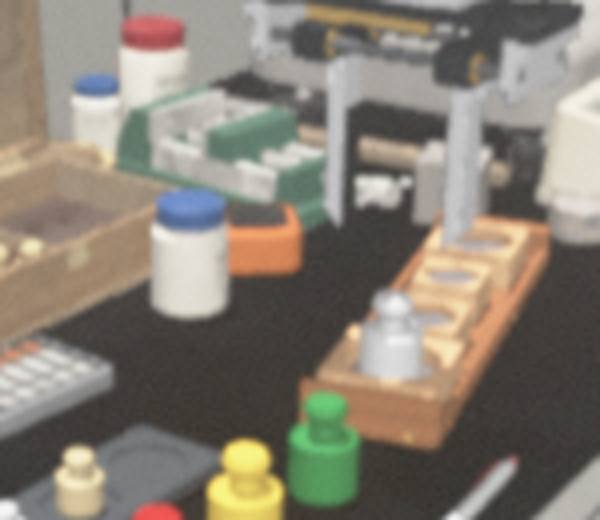

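The 500 g weight stands in its bore: wrist view (254,193), side view (392,340), upright. Next is the brass 100 g.

```bash
python3 -m handwheel '[[[-15,0,4],[0,0,0],-0.35],[[-35,0,11],[0,0,0],-0.35],[[-38,0,12],[0,0,0],-0.35],[[-38,0,12],[0,0,0],-0.35],[[-38,0,12],[0,0,0],-0.35],[[-35,0,11],[0,0,0],-0.35],[[-17,0,4],[0,0,0],-0.35],[[0,15,0],[0,0,0],-0.35],[[0,20,0],[0,0,0],-0.35],[[0,10,0],[0,0,0],-0.35],[[0,0,0],[0,0,0],-0.35],[[0,0,0],[0,0,0],-0.35]]'
python3 - <<'E'
from h import *
im,c=cam("wrist"); cv2.imwrite("pics/w7.png",im)
print(proj(c,[[514.5,174,41],[514.5,174,31],[516.5,231.8,27]]).round(1),get_obs()["ee_pos"])
E
```

```text
time_s: 13.48
ee_pos: [514.1, 174.4, 67.8]
tool_rot: [-0.5, 0.5, -0.5, 0.5]
ft_force: [0.1, 0.6, -0.5]
width: 63.5
[[254.9 212.1]
 [254.8 208.3]
 [257.3 137.2]] [514.39674474 174.58809179  68.15655592]
```

View pics/w7.png

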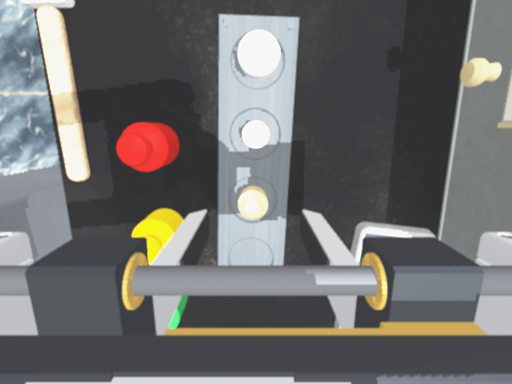

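The brass weight appears about 4–5 px above where I predicted it. I'll work out the y offset properly, using the 500 g hold picture as a reference.

```bash
python3 - <<'E'
from h import *
im,c=cam("wrist"); o=get_obs(); hsv=cv2.cvtColor(im,cv2.COLOR_BGR2HSV)
t=o["ee_pos"]
# equivalent of 500 g hold (shoulder 21 above TCP)
print("shoulder at TCP+21 would be", proj(c,t+[0,0,21]).round(1)," seen (254.7,230)")
for n,(u,v),r,sh in [(100,(252,203),24,22),(50,(256,134),22,18),(200,(259,53),30,28)]:
    s=hsv[v-r:v+r,u-r:u+r]; m=(s[...,2]>215).astype(np.uint8)*255 if n!=100 else ((s[...,1]>40)&(s[...,2]>150)).astype(np.uint8)*255
    k=max(cv2.findContours(m,0,1)[0],key=cv2.contourArea); (q,R0)=cv2.minEnclosingCircle(k); q=np.array(q)+[u-r,v-r]
    print(n,q.round(1),round(R0,1),ray(c,q,9+sh).round(1))
cv2.imwrite("pics/w8.png",cv2.resize(im[20:270,200:320],None,fx=2.4*2,fy=2.4))
E
```

```text
shoulder at TCP+21 would be [[254.7 235.4]]  seen (254.7,230)
100 [253.3 201.9] 16.5 [513.5 179.6  31. ]
50 [253.9 133. ] 23.5 [514.1 235.3  27. ]
200 [263.5  52.5] 36.5 [521.  291.5  37. ]
```

View pics/w8.png

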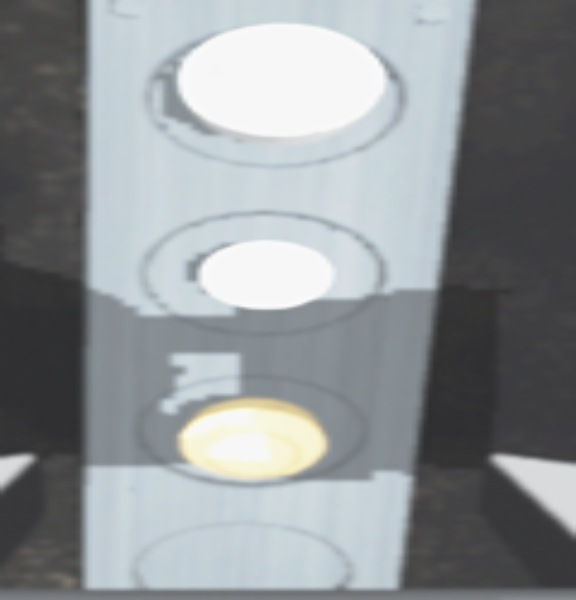

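```bash
python3 - <<'E'
from h import *
im,c=cam("wrist")
for n,s,sh,r in [(100,(252.7,203.3),31,(252.7,199.2)),(50,(255.4,134.2),27,(254.8,133.3)),(200,(259,53.3),37,(257.5,59.6))]:
    print(n,ray(c,s,sh)[:2].round(1),ray(c,r,12)[:2].round(1))
ct=__import__('workcell').viewer.camera("top")
E
```

```text
100 [513.1 178.5] [513.1 176.7]
50 [515.4 234.4] [515.  234.7]
200 [517.9 291.2] [517.2 292.4]
```

```bash
python3 - <<'E'
from h import *
_,c=cam("wrist"); t=get_obs()["ee_pos"]
im=cv2.imread("pics/w6.png"); t6=np.array([448.3,-41.3,113.1])
Rm,_=cv2.Rodrigues(np.array(c["rvec"],float)); c=dict(c); c["tvec"]=np.array(c["tvec"]).ravel()-Rm@(t6-t)
C=np.array([447.2,-42.7,32])
print(proj(c,[C,C+[0,0,41],C+[0,0,22]]).round(1))
big=cv2.resize(im[130:270,190:330],None,fx=5,fy=5,interpolation=cv2.INTER_CUBIC)
for off,z,r,col in [(0,32,30,(0,0,255)),(0,54,19,(0,255,0)),(0,73,12,(255,0,0))]:
    for a in range(0,360,20):
        p=proj(c,[C[0]+r*np.cos(np.radians(a)),C[1]+r*np.sin(np.radians(a)),z])[0]
        cv2.circle(big,tuple(np.round((p-[190,130])*5+2).astype(int)),3,col,-1)
cv2.imwrite("pics/w6c.png",big)
E
```

```text
[[253.  195.8]
 [252.9 208.2]
 [252.9 201.9]]
```

View pics/w6c.png

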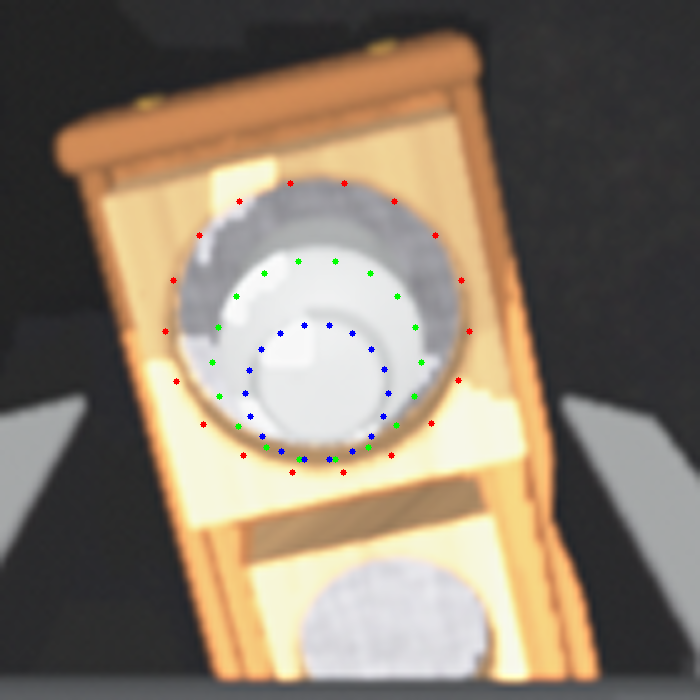

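The wrist frame agrees with itself: the 500 g weight is within about 1–2 mm of its bore centre. It puts the 100 g weight at about (513.2, 178), so I'll shift +3 mm in y and grip.

```bash
python3 -m handwheel '[[[-3,0,-1],[0,0,0],-0.35],[[0,15,0],[0,0,0],-0.35],[[0,20,0],[0,0,0],-0.35],[[0,10,0],[0,0,0],-0.35],[[0,3.5,0],[0,0,0],-0.35],[[0,0,0],[0,0,0],0],[[0,0,0],[0,0,0],0.3],[[0,0,0],[0,0,0],1],[[0,0,0],[0,0,0],1],[[0,0,0],[0,0,0],1],[[0,0,0],[0,0,0],1],[[0,0,0],[0,0,0],1]]' 20
```

```text
time_s: 15.22
ee_pos: [512.9, 177.9, 19.3]
tool_rot: [0.5, -0.5, 0.5, -0.5]
ft_force: [-1.4, -0.3, 3.0]
width: 23.0
```

```bash
python3 -m handwheel '[[[0,-10,0],[0,0,0],1],[[0,-20,0],[0,0,0],1],[[0,-30,0],[0,0,0],1],[[0,-30,0],[0,0,0],1],[[0,-10,0],[0,0,0],1],[[20,0,-4],[0,0,0],1],[[40,0,-6],[0,0,0],1],[[40,0,-6],[0,0,0],1],[[40,0,-6],[0,0,0],1],[[40,0,-6],[0,0,0],1],[[40,0,-6],[0,0,0],1],[[40,0,-8],[0,0,0],1],[[30,0,-6],[0,0,0],1],[[0,10,0],[0,0,0],1],[[0,20,0],[0,0,0],1],[[0,20,0],[0,0,0],1],[[0,0,0],[0,0,0],1],[[0,0,0],[0,0,0],1]]' 
cat > ck.py <<'E'
import sys
from h import *
n,x,y,r,out=sys.argv[1],float(sys.argv[2]),float(sys.argv[3]),float(sys.argv[4]),sys.argv[5]
im,c=cam("wrist"); print(get_obs()["ee_pos"].round(1))
p0=proj(c,[x,y,32])[0].round().astype(int); u0,v0=max(p0[0]-70,0),max(p0[1]-70,0)
big=cv2.resize(im[v0:v0+140,u0:u0+140],None,fx=4,fy=4,interpolation=cv2.INTER_CUBIC)
for a in range(0,360,20):
    p=proj(c,[x+r*np.cos(np.radians(a)),y+r*np.sin(np.radians(a)),32])[0]
    cv2.circle(big,tuple(np.round((p-[u0,v0])*4+1.5).astype(int)),2,(0,0,255),-1)
cv2.imwrite(out,big)
E
python3 ck.py 100 464.3 -111.8 21 pics/c100.png
```

```text
time_s: 17.48
ee_pos: [464.4, -111.7, 68.7]
tool_rot: [-0.5, 0.5, -0.5, 0.5]
ft_force: [0.0, -0.5, -0.4]
width: 22.9
[ 465.  -112.    69.2]
```

View pics/c100.png

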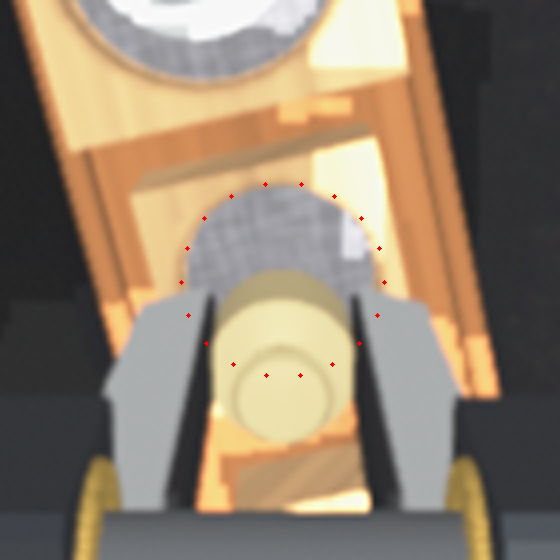

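The brass weight is held straight at the bore centre column, and the rim matches. Lowering.

```bash
python3 -m handwheel '[[[0,10,0],[0,0,0],1],[[0,12,0],[0,0,0],1],[[0,8,0],[0,0,0],1],[[0,2.5,0],[0,0,0],1],[[0,0,0],[0,0,0],1],[[0,0,0],[0,0,0],1]]'; python3 -m handwheel '[[[0,1.5,0],[0,0,0],1],[[0,1,0],[0,0,0],1],[[0,0,0],[0,0,0],1],[[0,0,0],[0,0,0],1]]'
```

```text
time_s: 18.27
ee_pos: [465.1, -112.3, 36.7]
tool_rot: [-0.5, 0.5, -0.5, 0.5]
ft_force: [0.6, 0.3, -1.3]
width: 23.0
time_s: 18.77
ee_pos: [464.8, -112.2, 34.0]
tool_rot: [0.5, -0.5, 0.5, -0.5]
ft_force: [0.3, 1.1, -0.6]
width: 23.4
```

```bash
python3 -m handwheel '[[[0,0.8,0],[0,0,0],1],[[0,0,0],[0,0,0],1],[[0,0,0],[0,0,0],1]]';  python3 -m handwheel '[[[0,0.4,0],[0,0,0],1],[[0,0,0],[0,0,0],1],[[0,0,0],[0,0,0],1]]'
```

```text
time_s: 19.15
ee_pos: [464.9, -112.2, 33.3]
tool_rot: [0.5, -0.5, 0.5, -0.5]
ft_force: [0.3, -0.5, 0.3]
width: 22.8
time_s: 19.52
ee_pos: [464.9, -112.2, 33.2]
tool_rot: [-0.5, 0.5, -0.5, 0.5]
ft_force: [-2.0, 0.1, 5.7]
width: 23.2
```

```bash
python3 -m handwheel '[[[0,-0.5,0],[0,0,0],0.4],[[0,0,0],[0,0,0],0.2],[[0,0,0],[0,0,0],-0.1],[[0,0,0],[0,0,0],-0.35],[[0,0,0],[0,0,0],-0.35],[[0,-10,0],[0,0,0],-0.35],[[0,-25,0],[0,0,0],-0.35],[[0,-35,0],[0,0,0],-0.35],[[0,-10,0],[0,0,0],-0.35],[[0,0,0],[0,0,0],-0.35],[[0,0,0],[0,0,0],-0.35]]'
python3 ck.py 100 464.3 -111.8 21 pics/c100b.png
```

```text
time_s: 20.9
ee_pos: [463.7, -111.7, 112.0]
tool_rot: [0.5, -0.5, 0.501, -0.499]
ft_force: [-0.1, 0.4, 0.3]
width: 63.4
[ 463.6 -111.7  111.8]
```

View pics/c100b.png

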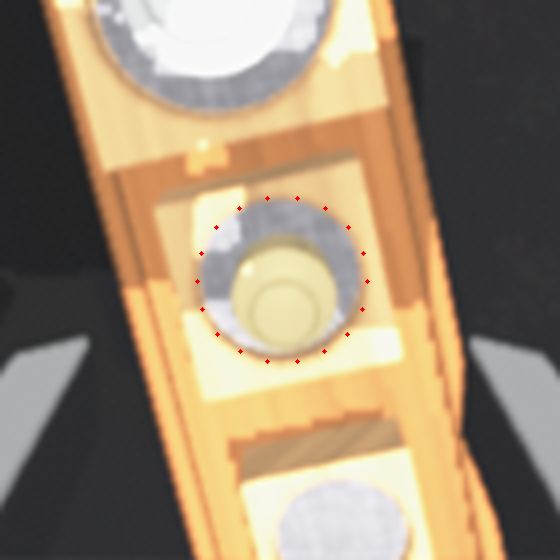

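The 100 g weight is down and centred: (282,295) in the crop, inside its rim. Next is the 50 g.

```bash
python3 -m handwheel '[[[-16,0,3.5],[0,0,0],-0.35],[[-35,0,5],[0,0,0],-0.35],[[-40,0,6],[0,0,0],-0.35],[[-40,0,6],[0,0,0],-0.35],[[-40,0,6],[0,0,0],-0.35],[[-40,0,6],[0,0,0],-0.35],[[-40,0,6],[0,0,0],-0.35],[[-40,0,6],[0,0,0],-0.35],[[-35,0,5],[0,0,0],-0.35],[[-20,0,2],[0,0,0],-0.35],[[0,15,0],[0,0,0],-0.35],[[0,30,0],[0,0,0],-0.35],[[0,10,0],[0,0,0],-0.35],[[0,0,0],[0,0,0],-0.35],[[0,0,0],[0,0,0],-0.35]]'
cat > cw.py <<'E'
import sys
from h import *
x,y,r,z=map(float,sys.argv[1:5]); out=sys.argv[5]
im,c=cam("wrist"); print(get_obs()["ee_pos"].round(1))
p0=proj(c,[x,y,z])[0].round().astype(int); u0,v0=max(p0[0]-60,0),max(p0[1]-70,0)
big=cv2.resize(im[v0:v0+120,u0:u0+120],None,fx=5,fy=5,interpolation=cv2.INTER_CUBIC)
for rr,zz,col in [(r,z,(0,0,255)),(21,12,(0,200,0))]:
  for a in range(0,360,20):
    p=proj(c,[x+rr*np.cos(np.radians(a)),y+rr*np.sin(np.radians(a)),zz])[0]
    cv2.circle(big,tuple(np.round((p-[u0,v0])*5+2).astype(int)),2,col,-1)
cv2.imwrite(out,big)
E
python3 cw.py 515.2 234.5 10.5 27 pics/g50.png
```

```text
time_s: 22.82
ee_pos: [517.0, 233.5, 59.1]
tool_rot: [-0.5, 0.499, -0.5, 0.5]
ft_force: [-1.0, -0.1, -0.2]
width: 63.5
[517.3 233.7  59.4]
```

View pics/g50.png

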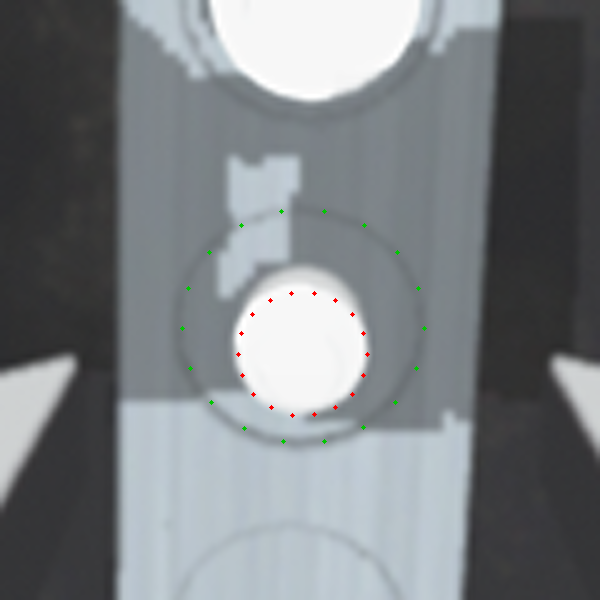

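The 50 g weight is at about (515, 235.5), matching the overlay. Trim, go down and grip.

```bash
python3 -m handwheel '[[[-1.5,0,-2],[0,0,0],-0.35],[[0,15,0],[0,0,0],-0.2],[[0,15,0],[0,0,0],-0.2],[[0,10,0],[0,0,0],-0.2],[[0,3.5,0],[0,0,0],-0.2],[[0,0,0],[0,0,0],0],[[0,0,0],[0,0,0],0.3],[[0,0,0],[0,0,0],1],[[0,0,0],[0,0,0],1],[[0,0,0],[0,0,0],1],[[0,0,0],[0,0,0],1],[[0,0,0],[0,0,0],1]]' 15
```

```text
time_s: 24.38
ee_pos: [514.5, 235.4, 15.1]
tool_rot: [0.5, -0.5, 0.5, -0.5]
ft_force: [0.3, -0.1, 2.8]
width: 19.7
```

Only 6.1 mm of tip offset for a 6 mm bore, so I'll regrip 1.2 mm higher.

```bash
python3 -m handwheel '[[[0,0,0],[0,0,0],0.4],[[0,0,0],[0,0,0],0.4],[[0,-1.2,0],[0,0,0],0.4],[[0,0,0],[0,0,0],0.4],[[0,0,0],[0,0,0],1],[[0,0,0],[0,0,0],1],[[0,0,0],[0,0,0],1],[[0,0,0],[0,0,0],1]]' 15;  python3 -m handwheel '[[[0,-5,0],[0,0,0],1],[[0,-15,0],[0,0,0],1],[[0,-10,0],[0,0,0],1],[[0,0,0],[0,0,0],1]]'
python3 - <<'E'
from h import *
im,c=cam("side"); cv2.imwrite("pics/s9.png",cv2.resize(im[140:270,130:300],None,fx=4,fy=4,interpolation=cv2.INTER_CUBIC))
E
```

```text
time_s: 25.38
ee_pos: [514.2, 235.3, 15.9]
tool_rot: [-0.5, 0.5, -0.5, 0.5]
ft_force: [-0.3, -0.1, -0.3]
width: 19.9
time_s: 25.88
ee_pos: [515.6, 235.8, 47.8]
tool_rot: [0.501, -0.499, 0.499, -0.501]
ft_force: [0.3, 0.3, 0.3]
width: 19.7
```

View pics/s9.png

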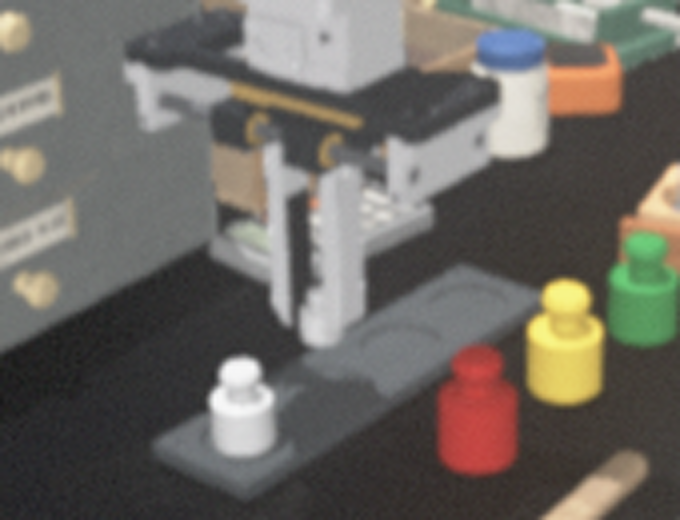

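The 50 g weight is held upright at (320,325). Lifting and carrying it to its bore.

```bash
python3 -m handwheel '[[[0,-15,0],[0,0,0],1],[[0,-30,0],[0,0,0],1],[[0,-15,0],[0,0,0],1],[[20,0,-2],[0,0,0],1],[[40,0,-3],[0,0,0],1],[[40,0,-3],[0,0,0],1],[[40,0,-3],[0,0,0],1],[[40,0,-3],[0,0,0],1],[[40,0,-3],[0,0,0],1],[[40,0,-3],[0,0,0],1],[[40,0,-3],[0,0,0],1],[[40,0,-4],[0,0,0],1],[[40,0,-4],[0,0,0],1],[[38,0,-4],[0,0,0],1],[[0,10,0],[0,0,0],1],[[0,20,0],[0,0,0],1],[[0,10,0],[0,0,0],1],[[0,0,0],[0,0,0],1],[[0,0,0],[0,0,0],1]]'
python3 ck.py 50 480.8 -182 18 pics/c50.png
```

```text
time_s: 28.3
ee_pos: [479.6, -182.4, 66.2]
tool_rot: [0.5, -0.5, 0.5, -0.5]
ft_force: [-0.1, 0.5, -0.3]
width: 19.7
[ 479.8 -182.6   66.5]
```

View pics/c50.png

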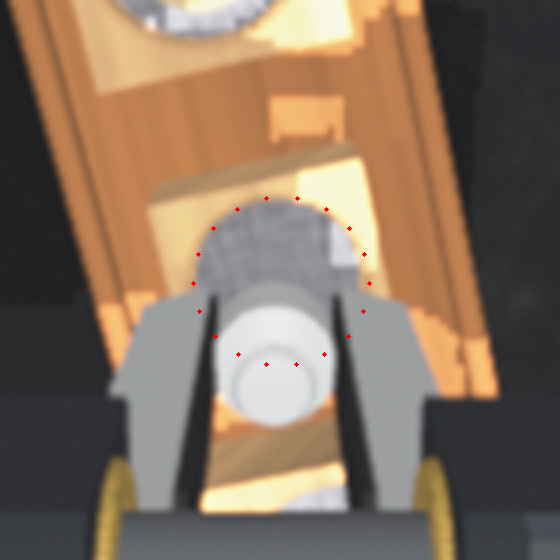

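The bore is centred on the weight at column ~275. Lowering.

```bash
python3 -m handwheel '[[[0,10,0],[0,0,0],1],[[0,12,0],[0,0,0],1],[[0,6,0],[0,0,0],1],[[0,2.5,0],[0,0,0],1],[[0,0,0],[0,0,0],1],[[0,0,0],[0,0,0],1]]'; python3 -m handwheel '[[[0,1.5,0],[0,0,0],1],[[0,0.7,0],[0,0,0],1],[[0,0,0],[0,0,0],1],[[0,0,0],[0,0,0],1]]'
```

```text
time_s: 29.1
ee_pos: [479.6, -182.8, 35.7]
tool_rot: [-0.5, 0.5, -0.5, 0.5]
ft_force: [-0.7, 0.9, -0.0]
width: 19.7
time_s: 29.6
ee_pos: [479.3, -182.7, 33.3]
tool_rot: [0.5, -0.5, 0.5, -0.5]
ft_force: [-0.1, 0.1, -0.6]
width: 19.6
```

```bash
python3 -m handwheel '[[[0,0.5,0],[0,0,0],1],[[0,0,0],[0,0,0],1],[[0,0,0],[0,0,0],1]]';  python3 -m handwheel '[[[0,0.4,0],[0,0,0],1],[[0,0,0],[0,0,0],1],[[0,0,0],[0,0,0],1]]'
```

```text
time_s: 29.98
ee_pos: [479.4, -182.7, 32.9]
tool_rot: [0.5, -0.5, 0.5, -0.5]
ft_force: [0.1, 0.3, 0.9]
width: 19.4
time_s: 30.35
ee_pos: [479.4, -182.8, 32.8]
tool_rot: [0.5, -0.5, 0.5, -0.5]
ft_force: [-1.9, 1.5, 5.8]
width: 19.3
```

```bash
python3 -m handwheel '[[[0,-0.5,0],[0,0,0],0.5],[[0,0,0],[0,0,0],0.4],[[0,0,0],[0,0,0],0.1],[[0,0,0],[0,0,0],-0.2],[[0,0,0],[0,0,0],-0.35],[[0,0,0],[0,0,0],-0.35],[[0,-10,0],[0,0,0],-0.35],[[0,-25,0],[0,0,0],-0.35],[[0,-35,0],[0,0,0],-0.35],[[0,-10,0],[0,0,0],-0.35],[[0,0,0],[0,0,0],-0.35],[[0,0,0],[0,0,0],-0.35]]'
python3 ck.py 50 480.3 -182 18 pics/c50b.png
```

```text
time_s: 31.85
ee_pos: [478.3, -182.1, 111.5]
tool_rot: [0.5, -0.5, 0.501, -0.499]
ft_force: [0.3, -0.4, -0.6]
width: 63.6
[ 478.2 -182.   111.3]
```

View pics/c50b.png

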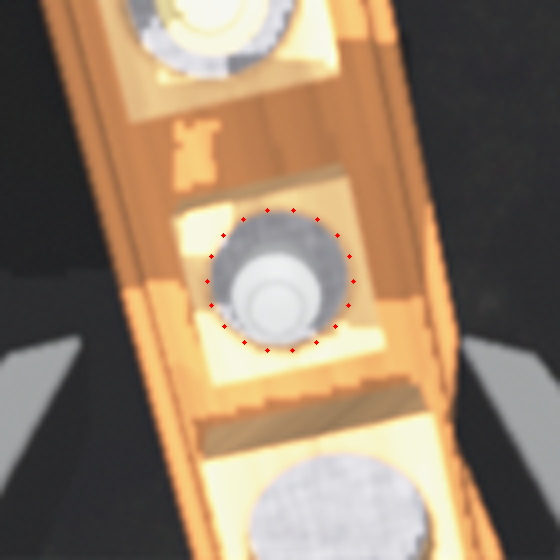

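The 50 g weight is seated and centred at (275,290) in the crop. Last is the 200 g.

```bash
python3 -m handwheel '[[[-20,0,2],[0,0,0],-0.35],[[-40,0,3],[0,0,0],-0.35],[[-40,0,3],[0,0,0],-0.35],[[-40,0,4],[0,0,0],-0.35],[[-40,0,4],[0,0,0],-0.35],[[-40,0,4],[0,0,0],-0.35],[[-40,0,4],[0,0,0],-0.35],[[-40,0,3],[0,0,0],-0.35],[[-40,0,3],[0,0,0],-0.35],[[-40,0,3],[0,0,0],-0.35],[[-40,0,3],[0,0,0],-0.35],[[-33,0,2],[0,0,0],-0.35],[[-20,0,1],[0,0,0],-0.35],[[0,20,0],[0,0,0],-0.35],[[0,15,0],[0,0,0],-0.35],[[0,0,0],[0,0,0],-0.35],[[0,0,0],[0,0,0],-0.35]]'
python3 cw.py 517.5 291.5 15 37 pics/g200.png
```

```text
time_s: 34.02
ee_pos: [518.4, 290.1, 78.1]
tool_rot: [-0.5, 0.5, -0.5, 0.5]
ft_force: [0.4, 0.3, 0.0]
width: 63.2
[518.8 290.2  78.5]
```

View pics/g200.png

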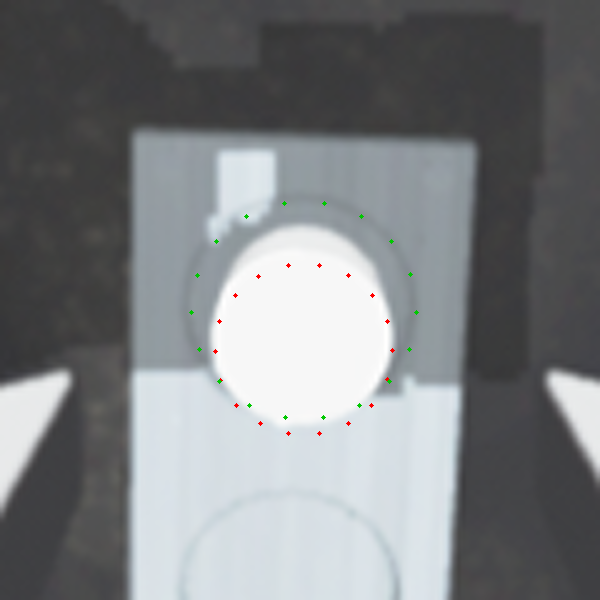

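The 200 g weight is about 2 mm further in +y than the overlay. Trim and grip.

```bash
python3 -m handwheel '[[[-3,0,-1],[0,0,0],-0.35],[[0,20,0],[0,0,0],-0.35],[[0,20,0],[0,0,0],-0.35],[[0,12,0],[0,0,0],-0.35],[[0,3.5,0],[0,0,0],-0.35],[[0,0,0],[0,0,0],0],[[0,0,0],[0,0,0],0.2],[[0,0,0],[0,0,0],1],[[0,0,0],[0,0,0],1],[[0,0,0],[0,0,0],1],[[0,0,0],[0,0,0],1],[[0,0,0],[0,0,0],1]]' 25
```

```text
time_s: 35.58
ee_pos: [517.5, 293.5, 22.9]
tool_rot: [0.5, -0.5, 0.5, -0.5]
ft_force: [-1.5, -0.4, 5.0]
width: 28.1
```

```bash
python3 -m handwheel '[[[0,-5,0],[0,0,0],1],[[0,-20,0],[0,0,0],1],[[0,-30,0],[0,0,0],1],[[0,-25,0],[0,0,0],1],[[0,-10,0],[0,0,0],1],[[0,0,0],[0,0,0],1]]';  python3 -m handwheel '[[[20,0,-1],[0,0,0],1],[[40,0,-1],[0,0,0],1],[[40,0,-1],[0,0,0],1],[[40,0,-1],[0,0,0],1],[[40,0,-1],[0,0,0],1],[[40,0,-1.5],[0,0,0],1],[[40,0,-1.5],[0,0,0],1],[[40,0,-1.5],[0,0,0],1],[[40,0,-1.5],[0,0,0],1],[[40,0,-1.5],[0,0,0],1],[[40,0,-2],[0,0,0],1],[[40,0,-2],[0,0,0],1],[[40,0,-2],[0,0,0],1],[[30,0,-1],[0,0,0],1],[[15,0,-1],[0,0,0],1],[[0,15,0],[0,0,0],1],[[0,20,0],[0,0,0],1],[[0,10,0],[0,0,0],1],[[0,0,0],[0,0,0],1],[[0,0,0],[0,0,0],1]]'
python3 ck.py 200 497 -252 25 pics/c200.png
```

```text
time_s: 36.33
ee_pos: [517.7, 293.5, 113.4]
tool_rot: [0.501, -0.499, 0.5, -0.5]
ft_force: [-1.0, -1.2, -2.2]
width: 28.1
time_s: 38.83
ee_pos: [497.3, -251.4, 67.8]
tool_rot: [0.5, -0.5, 0.5, -0.5]
ft_force: [0.5, -0.0, -2.8]
width: 28.2
[ 497.5 -251.7   68.1]
```

View pics/c200.png

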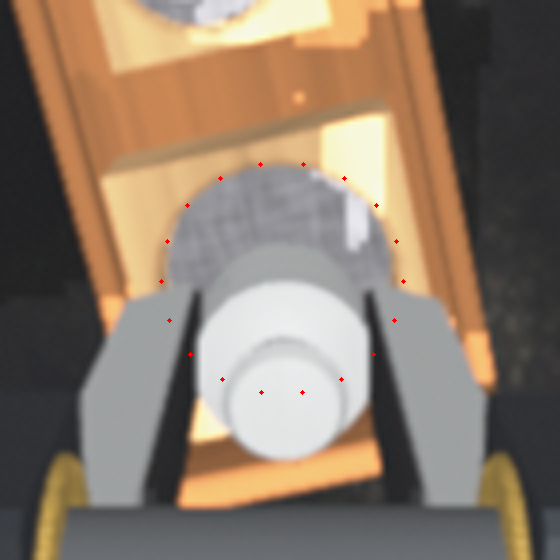

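The rim matches and the 200 g weight is upright over it. Lowering.

```bash
python3 -m handwheel '[[[0,10,0],[0,0,0],1],[[0,12,0],[0,0,0],1],[[0,6,0],[0,0,0],1],[[0,3,0],[0,0,0],1],[[0,0,0],[0,0,0],1],[[0,0,0],[0,0,0],1]]'; python3 -m handwheel '[[[0,1.5,0],[0,0,0],1],[[0,0.7,0],[0,0,0],1],[[0,0,0],[0,0,0],1],[[0,0,0],[0,0,0],1]]'; python3 -m handwheel '[[[0,0.4,0],[0,0,0],1],[[0,0,0],[0,0,0],1],[[0,0,0],[0,0,0],1]]'
```

```text
time_s: 39.62
ee_pos: [497.1, -251.9, 36.6]
tool_rot: [-0.5, 0.5, -0.5, 0.5]
ft_force: [-0.7, -0.8, -2.3]
width: 28.5
time_s: 40.12
ee_pos: [496.8, -251.7, 34.2]
tool_rot: [-0.5, 0.5, -0.5, 0.5]
ft_force: [0.3, -0.1, -2.1]
width: 28.5
time_s: 40.5
ee_pos: [496.9, -251.7, 33.9]
tool_rot: [0.5, -0.5, 0.5, -0.5]
ft_force: [-0.1, 0.5, 0.1]
width: 28.3
```

Touching now, with the load going to zero. Another 0.4 mm, then release.

```bash
python3 -m handwheel '[[[0,0.4,0],[0,0,0],1],[[0,0,0],[0,0,0],1],[[0,0,0],[0,0,0],1]]'; python3 -m handwheel '[[[0,0,0],[0,0,0],0.35],[[0,0,0],[0,0,0],0.2],[[0,0,0],[0,0,0],-0.1],[[0,0,0],[0,0,0],-0.35],[[0,0,0],[0,0,0],-0.35],[[0,-10,0],[0,0,0],-0.35],[[0,-25,0],[0,0,0],-0.35],[[0,-35,0],[0,0,0],-0.35],[[0,-10,0],[0,0,0],-0.35],[[0,0,0],[0,0,0],-0.35],[[0,0,0],[0,0,0],-0.35]]'
python3 ck.py 200 497 -252 25 pics/c200b.png
```

```text
time_s: 40.88
ee_pos: [496.9, -251.7, 33.9]
tool_rot: [-0.5, 0.5, -0.5, 0.5]
ft_force: [-2.7, 1.6, 5.7]
width: 28.3
time_s: 42.25
ee_pos: [495.8, -251.0, 111.9]
tool_rot: [0.5, -0.5, 0.501, -0.499]
ft_force: [-0.5, -1.0, 0.6]
width: 63.3
[ 495.7 -250.9  111.7]
```

View pics/c200b.png

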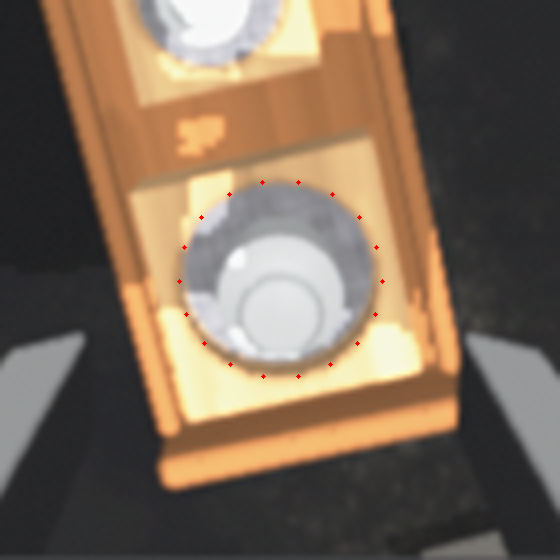

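Seated and centred. I'll raise the arm and swing it back, out of the top camera's view, for a full check.

```bash
python3 -m handwheel '[[[0,-30,0],[0,0,0],-0.35],[[0,-40,0],[0,0,0],-0.35],[[0,-25,0],[0,0,0],-0.35],[[30,0,-20],[0,0,0],-0.35],[[40,0,-25],[0,0,0],-0.35],[[40,0,-30],[0,0,0],-0.35],[[40,0,-30],[0,0,0],-0.35],[[40,0,-30],[0,0,0],-0.35],[[40,0,-30],[0,0,0],-0.35],[[20,0,-10],[0,0,0],-0.35],[[0,0,0],[0,0,0],-0.35],[[0,0,0],[0,0,0],-0.35]]'
python3 - <<'E'
from h import *
im,c=cam("top"); cv2.imwrite("pics/tf.png",cv2.resize(im[135:260,240:400],None,fx=4.5,fy=4.5,interpolation=cv2.INTER_CUBIC))
im,c=cam("side"); cv2.imwrite("pics/sf.png",cv2.resize(im[120:230,220:360],None,fx=5,fy=5,interpolation=cv2.INTER_CUBIC))
E
```

```text
time_s: 43.8
ee_pos: [322.8, -500.3, 207.7]
tool_rot: [0.501, -0.5, 0.5, -0.499]
ft_force: [-0.2, -0.3, 0.5]
width: 63.7
```

View pics/tf.png

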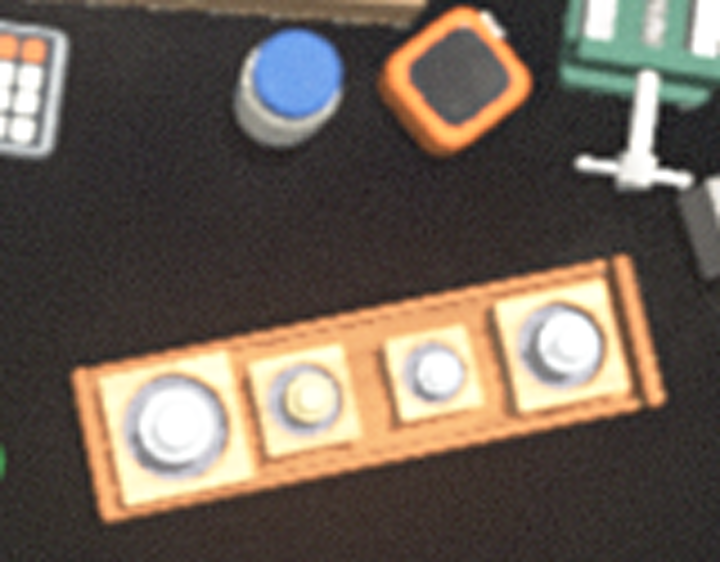

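View pics/sf.png

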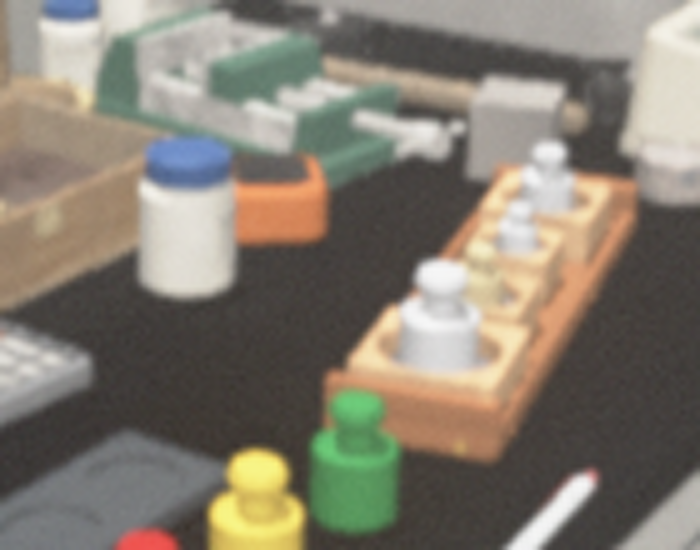

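Both views show all four weights upright and centred in their bores. In the top crop they sit at (175,425), (310,400), (438,372) and (567,340). The jar (297,75) and the tape (457,80) look undisturbed, and the arm is clear. Handing in.

```bash
python3 -c "
from workcell import order
print(order.sign_off())"
```

```text
the job is handed in; nothing more can be done
None
```

All four weights (500, 100, 50 and 200 g, in that order) are in the bores for their sizes, and the job is handed in at about 44 s of the 96 s allowed. I lowered each one until the wrist force showed floor contact before opening the fingers.

**Last checks:** the final top and side pictures show every weight upright and roughly centred in its own bore. The jar and tape measure look unmoved, though I judged that by eye and did not measure it. The arm is parked clear of everything.

**What disagreed:**
- **Camera offset:** the top camera placed the weights 2–4 mm lower in y than the wrist camera did. I used the wrist values, and the seated weights and bore rims looked consistent with them in the wrist pictures.
- **Finger opening:** the reported opening on the held weights was about 1–2 mm smaller than their stated widths.
- **50 g grip:** I regripped this weight 1.2 mm higher so the fingertips would stay above its block.

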